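Sort the measured left-hand and right-hand brackets

TASK

Two L-shaped aluminium brackets, a left-hand and a right-hand one, have been measured and lie in the middle of the bench: with the rib up, the long leg pointing away from you and the footed end nearest, the foot sticks out to the left on the left-hand one and to the right on the right-hand one. Put the left-hand bracket into the grey bin on the robot's left and the right-hand bracket into the grey bin on the robot's right, each lying flat on the bin's floor with its rib up. The tee-shaped part with a foot on both sides is neither hand and is not part of the job.

Things in the scene. Friction and masses are not known exactly. Their poses are not given: they have to be found in the camera images.
- bracket_lh: left-hand L bracket, bare aluminium, 0.14 kg: leg 84 x 26 x 8 mm; rib 50 long, 12 thick along the leg's middle (grip across it), top 45 above underside; foot 32 out from the leg's edge, 26 wide, 8 thick, at one end. Origin: underside centre of leg, under mid-rib; +x along leg away from foot, z up; foot spans x -42..-16, y +13..+45. Any yaw, mid-table, flat on it, rib up
- bracket_rh: right-hand L bracket, bare aluminium, 0.14 kg: leg 84 x 26 x 8 mm; rib 50 long, 12 thick along the leg's middle (grip across it), top 45 above underside; foot 32 out from the leg's edge, 26 wide, 8 thick, at one end. Origin: underside centre of leg, under mid-rib; +x along leg away from foot, z up; foot spans x -42..-16, y -45..-13. Any yaw, mid-table, flat on it, rib up
- bin_left: grey open plastic bin on the robot's left (+y), fixed, for the left-hand bracket; outside 180 (x) x 160 (y) x 45 high, walls and floor 5 thick, inside 170 x 150 mm. Origin: centre of its underside on the table; axes along its sides, z up; turned up to 0.2 rad
- bin_right: grey open plastic bin on the robot's right (-y), fixed, for the right-hand bracket; outside 180 (x) x 160 (y) x 45 high, walls and floor 5 thick, inside 170 x 150 mm. Origin: centre of its underside on the table; axes along its sides, z up; turned up to 0.2 rad
Mind the look-alikes: they are no part of the job. Leave any black look-alike of the bracket_lh alone. Leave any yellow look-alike of the bracket_rh alone.

How it is judged:
At the end, for the whole second after the job is handed in: The left-hand bracket lies in the bin on the robot's left (+y) and the right-hand bracket in the bin on the robot's right (-y), each inside the walls, resting on the bin's floor (underside within 7 mm of it), rib up and flat to within 10 degrees, released and at rest (x of bracket_lh in the frame of bin_left between -0.08 and 0.08 m and y of bracket_lh in the frame of bin_left between -0.07 and 0.07 m and z of bracket_lh in the frame of bin_left below 0.012 m and angle between each of bracket_lh, bracket_rh's own z axis and vertical below 0.175 rad and linear speed of each of bracket_lh, bracket_rh below 0.03 m/s and x of bracket_rh in the frame of bin_right between -0.08 and 0.08 m and y of bracket_rh in the frame of bin_right between -0.07 and 0.07 m and z of bracket_rh in the frame of bin_right below 0.012 m); the robot touches nothing.
It also fails if it takes over 59 s, if anything falls off the work surface, if the arm or the gripper's body presses on something with over 40 N, if the wrist force passes 120 N, or if a joint passes its speed limit or range.

ROBOT

A 6-joint arm with a two-finger parallel gripper is mounted at the origin on the work surface. World frame = base frame: x ahead of the robot, y to its left, z up, the work surface at z = 0. Lengths are in m, angles in rad, forces in N, time in s.
With the tool pointing down it reaches from about 0.325 to 1 m from the base axis. Payload 5.1 kg.
Tool frame: the origin (TCP) lies at the very end of the fingers, on their centre line; the grasp point (between the pads) lies 19 mm behind it; z points along the fingers, y is the line along which they close (so a half turn about z gives the same grasp; the last joint's range is limited). The gripper opens to 85 mm and grips with 20 to 120 N. Pads are 22 mm wide; open, the fingers measure 114 mm over their backs; the gripper's body (76 mm by 85 mm) begins 54 mm behind the grasp point. The pads swing forward as they close: fully open they stand 13 mm farther back than shut.
Start: joints at [-1.39, 0.124, 1.65, -0, 1.367, -0.083], TCP at [0.169, -0.628, 0.199] pointing down, gripper open.
Joint ranges: [-2.61, 2.61], [-1.02, 2.33], [0.03, 2.71], [-1.35, 4.49], [0.32, 2.68], [-2.91, 2.91]. Speed limits (rad/s): [2.57, 2.57, 3.14, 3.14, 3.14, 3.14].

INTERFACE

Orientations are given as a unit quaternion [w, x, y, z].
In Python, from cell import manip gives the robot as it stands.
- The arm moves only by the tool drive_tool, never from a script. Its argument "moves" is one flat list of numbers, 7 for each row, row after row: the turn, a rotation vector about the tool's x, y, z each as a share of pi rad, from -1 to 1, then the shift along the tool's x, y, z each as a share of 0.08 m, from -1 to 1, then the opening, from 0 (shut) to 1 (fully open). In form: [ax, ay, az, x, y, z, hand, ax, ay, az, x, y, z, hand, ...]. A call has 1 to 5 rows; each row is the pose to reach, as a shift and turn from the pose commanded when the call began, along the tool's axes at that moment, turning the shorter way round; what a row does not reach only later rows make up. A row lasts 1/12 s, in which the tool goes at most 41.7 mm and 7.16 degrees, less where a joint would pass 70% of its speed; a pose out of reach is approached as far as the arm can. A call with a number of a shift or a turn outside -1 to 1 is refused whole. A call with a gripper value outside its range is refused whole. The fingers move at their own pace and stop on an object; "newtons" is the grip in N (left out, the last holds). Time passes only in rows, so rows that repeat a pose let the fingers close. It gives the time, the measured TCP pose, the force, the opening and the grip force at its end, in the units of the state.
- manip.get_obs(): the state, without advancing time (a new reading comes with each control period).
- manip.capture(name): name is "scene" or "top" or "wrist"; returns the picture (420x560x3 uint8, red, green, blue); there is no depth.
- manip.get_calibration(name): a dict with "fx", "fy", "cx", "cy" (pixels), "camera_from_world" (4x4, takes a point from world to camera coordinates); the wrist camera has in their place "T_tool_cam" (4x4, takes a point from camera to tool coordinates, whose origin is the TCP and whose axes are the flange's). Camera axes: x right, y up, looking along -z (the intrinsics and any distortion apply to the point x, -y, -z); pixel columns grow to the right and rows downward; lengths in m; the calibration is good to about 2 mm. A picture is of the moment at which its call begins: read the wrist's pose just before it. get_calibration takes no time and is no camera call.
- manip.close_job(): hands the job in; it is judged then, once.
The state is a dict: "t": time; "q": joint angles; "qvel": joint speeds; "effort": joint torques, N m; "tcp_pos": TCP position; "tcp_rot": TCP orientation; "force": force on the tool from outside, world axes, zero at the start; "torque": the same for the moment, N m; "finger_gap": finger opening in m; "gripper_force": force on a finger pad.
Only numpy, scipy, OpenCV 4.12 (cv2) and the standard library are available. Lean on these libraries where they do the work, as an engineer would, in place of code of your own. Each camera call takes 0.05 s, during which the arm holds its last target. There are 200 camera calls.

## Working session

There is one attempt and no reset: what is moved stays moved. The work goes in short steps, Python scripts to look and compute and a tool call to move; the robot and the scene stay as the last step left them, time stands still between calls to the robot, and variables do not carry over. Pictures are saved under pics/ and viewed, at most 10 in all, crops included, and the job is handed in when it is done.

Besides the shell and the picture viewer there is one more tool, called as name(argument=value, ...) on one line, values as JSON. drive_tool: Moves the arm, as the interface text tells. Its arguments: {"type":"object","properties":{"moves":{"type":"array"},"newtons":{"type":"number"}},"required":["moves"]}

```bash
mkdir -p pics
python3 - <<'E'
from cell import manip
import cv2, numpy as np
for n in ("top","scene"):
    im=manip.capture(n); cv2.imwrite(f"pics/{n}0.png",im[:,:,::-1])
    c=manip.get_calibration(n); print(n,{k:np.round(v,4).tolist() for k,v in c.items()})
print({k:np.round(v,4).tolist() for k,v in manip.get_calibration("wrist").items()})
o=manip.get_obs();print(o['t'],o['tcp_pos'],o['tcp_rot'],o['finger_gap'])
E
```

```text
top {'fx': 474.183, 'fy': 474.183, 'cx': 280.1372, 'cy': 209.3346, 'camera_from_world': [[0.0161, -0.9999, 0.0062, -0.0268], [0.9731, 0.0171, 0.2298, -0.4977], [-0.2299, 0.0024, 0.9732, -0.9209], [0.0, 0.0, 0.0, 1.0]]}
scene {'fx': 497.8918, 'fy': 497.8918, 'cx': 286.7849, 'cy': 215.5312, 'camera_from_world': [[-0.3963, 0.9181, -0.0042, 0.1757], [-0.8011, -0.3436, 0.4901, 0.376], [0.4485, 0.1976, 0.8717, -1.2529], [0.0, 0.0, 0.0, 1.0]]}
{'fx': 358.68, 'fy': 358.68, 'cx': 283.3564, 'cy': 209.9663, 'T_tool_cam': [[0.0004, 0.9513, 0.3081, 0.0791], [1.0, -0.0006, 0.0006, 0.0008], [0.0008, 0.3081, -0.9513, -0.1749], [0.0, 0.0, 0.0, 1.0]]}
0.1 [ 0.16934691 -0.62691537  0.19807051] [-9.64318721e-04  9.91312720e-01  1.31522470e-01 -3.79769430e-05] 0.0850646243805449
```

View pics/top0.png

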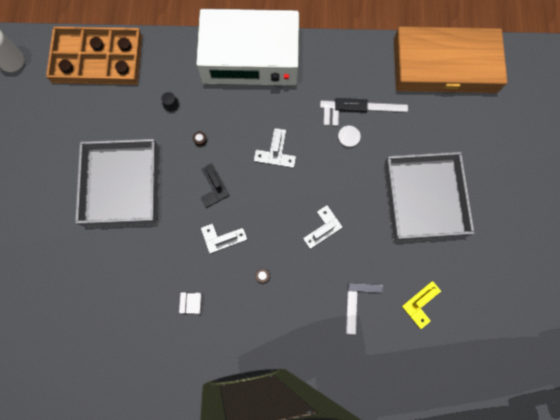

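The top view shows two bare-metal Ls. A is at about (224,239): its leg points right and its foot points up, so the foot is on the left and it should be left-hand. B is at about (322,228): its leg points lower left and its foot upper left, so the foot is on the right and it should be right-hand. The tee at (276,150), black L at (214,186), yellow L at (422,305) and steel square at (360,305) are not part of the job. The bins are at about (117,181) and (429,195). I'll confirm A and B in an enlarged crop.

```bash
cat > h.py <<'E'
import numpy as np, cv2
from cell import manip
from scipy.spatial.transform import Rotation as R
def ray(cam,uv,z,obs=None):
    c=manip.get_calibration(cam)
    d=np.array([(uv[0]-c['cx'])/c['fx'],-(uv[1]-c['cy'])/c['fy'],-1.])
    if cam=='wrist':
        w,x,y,zz=obs['tcp_rot'];T=np.eye(4);T[:3,:3]=R.from_quat([x,y,zz,w]).as_matrix();T[:3,3]=obs['tcp_pos'];T=T@c['T_tool_cam']
    else: T=np.linalg.inv(c['camera_from_world'])
    d=T[:3,:3]@d; o=T[:3,3]
    return o+d*(z-o[2])/d[2]
E
python3 - <<'E'
from h import *
im=cv2.imread("pics/top0.png")
cv2.imwrite("pics/crop1.png",cv2.resize(im[195:265,190:350],None,fx=5,fy=5,interpolation=cv2.INTER_CUBIC))
g=cv2.cvtColor(im,cv2.COLOR_BGR2GRAY); hsv=cv2.cvtColor(im,cv2.COLOR_BGR2HSV)
m=((g>150)&(hsv[...,1]<40)).astype(np.uint8)
for cname,box in (("A",(195,215,255,260)),("B",(295,200,350,255))):
    s=np.zeros_like(m);x0,y0,x1,y1=box;s[y0:y1,x0:x1]=m[y0:y1,x0:x1]
    c=max(cv2.findContours(s,0,2)[0],key=cv2.contourArea)
    hull=cv2.convexHull(c)[:,0]
    a=cv2.approxPolyDP(cv2.convexHull(c),2.5,True)[:,0]
    print(cname,cv2.contourArea(c),[(p.tolist(),np.round(ray('top',p,.008)[:2],3).tolist()) for p in a])
# bins: grey mid floor
for n,box in (("L",(70,130,165,230)),("R",(380,145,480,245))):
    x0,y0,x1,y1=box;s=np.zeros_like(m);s[y0:y1,x0:x1]=((g>90)&(g<190))[y0:y1,x0:x1]
    s=cv2.morphologyEx(s,cv2.MORPH_OPEN,np.ones((5,5)))
    c=max(cv2.findContours(s,0,2)[0],key=cv2.contourArea)
    r=cv2.minAreaRect(np.array([ray('top',p,.005)[:2]*1000 for p in c[:,0]],np.float32));print(n,r)
E
```

```text
A 648.0 [([201, 228], [0.466, 0.151]), ([209, 224], [0.475, 0.134]), ([242, 228], [0.467, 0.063]), ([246, 239], [0.443, 0.053]), ([209, 252], [0.414, 0.131])]
B 639.0 [([326, 205], [0.521, -0.118]), ([341, 227], [0.473, -0.15]), ([309, 247], [0.428, -0.081]), ([303, 238], [0.448, -0.069]), ([317, 211], [0.508, -0.099])]
L ((579.745361328125, 345.7170715332031), (229.74978637695312, 212.0113067626953), 4.136407375335693)
R ((552.9195556640625, -354.285400390625), (225.76434326171875, 225.47720336914062), 0.9769939184188843)
```

View pics/crop1.png

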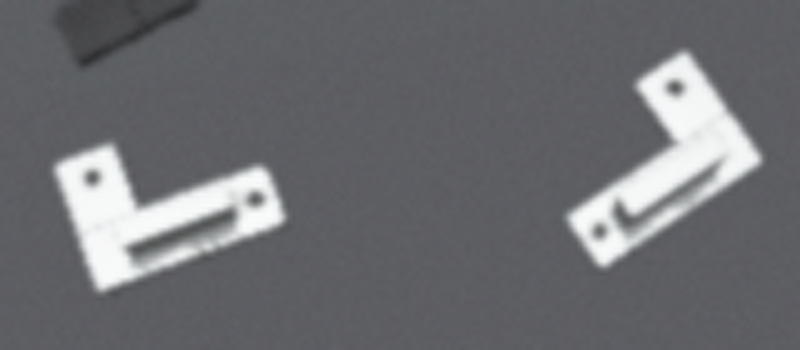

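The crop confirms it: with the leg pointing away, A's foot is on the left (left-hand) and B's is on the right (right-hand). In the full image, A's outer corner is at (210,253) with its leg end at (247,238). B's outer corner is at (342,227) with its leg end at (310,249). The edges measure about 83 and 56 mm, against 84 and 58 expected. Next I'll compute poses and bins and plan the approach.

```bash
cat >> h.py <<'E'
def br(corner,end,s):  # s=-1 LH, +1 RH: outer corner at local (-42, 13*s)
    u=(end-corner)[:2];u/=np.linalg.norm(u);v=np.array([-u[1],u[0]])
    return corner[:2]+.042*u-.013*s*v, np.arctan2(u[1],u[0])
def pose():
    o=manip.get_obs();w,x,y,z=o['tcp_rot'];M=R.from_quat([x,y,z,w]).as_matrix()
    return o,np.array(o['tcp_pos']),np.arctan2(M[1,0],M[0,0]),M
def plan(p,yaw,T,Y,zmax=1):
    """calls (one row each, repeat it) from p,yaw to T,Y"""
    p=np.array(p,float);T=np.array(T,float)
    for k in range(12):
        M=np.array([[np.cos(yaw),np.sin(yaw),0],[np.sin(yaw),-np.cos(yaw),0],[0,0,-1]])
        s=M.T@(T-p)/.08; s=s/max(1,np.abs(s).max()); s=np.round(s,2)
        a=np.round(np.clip(-(Y-yaw)/np.pi,-.19,.19),3)
        p=p+M@s*.08; yaw-=a*np.pi
        print([0,0,float(a),*s.tolist()],'->',p.round(3),round(yaw,3), 'rows>=',int(np.ceil(max(abs(a)*180/7.16,np.linalg.norm(s)*80/41.7))))
        if np.linalg.norm(T-p)<.001 and abs(Y-yaw)<.01: break
E
python3 - <<'E'
from h import *
A=br(ray('top',(210,253.2),.008),ray('top',(247,238.4),.008),-1)
B=br(ray('top',(342.4,227),.008),ray('top',(310.4,248.6),.008),1)
print('A',A,'B',B)
im=cv2.imread("pics/top0.png");g=cv2.cvtColor(im,cv2.COLOR_BGR2GRAY)
print(g[300,100],g[181,117],g[195,429])
for n,box in (("L",(70,130,165,230)),("R",(380,145,480,245))):
    x0,y0,x1,y1=box;s=np.zeros_like(g);s[y0:y1,x0:x1]=(g>125)[y0:y1,x0:x1]
    s=cv2.morphologyEx(s,cv2.MORPH_OPEN,np.ones((7,7)))
    c=max(cv2.findContours(s,0,2)[0],key=cv2.contourArea)
    print(n,cv2.boundingRect(c),cv2.minAreaRect(np.array([ray('top',p,.005)[:2]*1000 for p in c[:,0]],np.float32)))
o,p,y,M=pose();print(p,y)
plan(p,y,[*B[0],.15],B[1])
E
```

```text
A (array([0.4400304 , 0.09539378]), np.float64(-1.1664732058189897)) B (array([ 0.45976148, -0.11149975]), np.float64(2.1800461138789573))
94 192 192
L (86, 149, 68, 73) ((560.096435546875, 334.721435546875), (162.9867706298828, 143.59385681152344), 3.3667073249816895)
R (390, 162, 74, 76) ((540.0454711914062, -337.8274841308594), (165.42764282226562, 145.56198120117188), 4.731640815734863)
[ 0.16934691 -0.62691537  0.19807051] 0.26380922200060863
[0, 0, -0.19, 0.98, -1.0, 0.11] -> [ 0.224 -0.529  0.189] 0.861 rows>= 5
[0, 0, -0.19, 1.0, -0.2, 0.08] -> [ 0.264 -0.458  0.183] 1.458 rows>= 5
[0, 0, -0.19, 1.0, 0.42, 0.09] -> [ 0.307 -0.382  0.176] 2.055 rows>= 5
[0, 0, -0.04, 0.64, 1.0, 0.1] -> [ 0.354 -0.3    0.168] 2.18 rows>= 3
[0, 0, 0.0, 0.48, 1.0, 0.09] -> [ 0.397 -0.223  0.16 ] 2.18 rows>= 3
[0, 0, 0.0, 0.48, 1.0, 0.09] -> [ 0.441 -0.145  0.153] 2.18 rows>= 3
[0, 0, 0.0, 0.21, 0.44, 0.04] -> [ 0.46  -0.111  0.15 ] 2.18 rows>= 1
```

drive_tool(moves=[0,0,-0.19,0.98,-1.0,0.11,1,0,0,-0.19,0.98,-1.0,0.11,1,0,0,-0.19,0.98,-1.0,0.11,1,0,0,-0.19,0.98,-1.0,0.11,1,0,0,-0.19,0.98,-1.0,0.11,1], newtons=60)

```text
t: 0.52
tcp_pos: [0.2251, -0.5279, 0.1896]
tcp_rot: [-0.001, 0.907, 0.421, 0.0]
force: [-0.1, -0.2, 0.4]
finger_gap: 0.0853
gripper_force: 0.0
```

drive_tool(moves=[0,0,-0.19,1,-0.2,0.08,1,0,0,-0.19,1,-0.2,0.08,1,0,0,-0.19,1,-0.2,0.08,1,0,0,-0.19,1,-0.2,0.08,1,0,0,-0.19,1,-0.2,0.08,1])

```text
t: 0.93
tcp_pos: [0.2646, -0.4577, 0.1835]
tcp_rot: [-0.0, 0.744, 0.669, 0.0]
force: [-0.1, -1.0, 0.0]
finger_gap: 0.0854
gripper_force: 0.0
```

drive_tool(moves=[0,0,-0.19,1,0.42,0.09,1,0,0,-0.19,1,0.42,0.09,1,0,0,-0.19,1,0.42,0.09,1,0,0,-0.19,1,0.42,0.09,1,0,0,-0.19,1,0.42,0.09,1])

```text
t: 1.35
tcp_pos: [0.307, -0.3819, 0.1762]
tcp_rot: [-0.0, 0.514, 0.858, 0.0]
force: [-0.1, -0.4, -0.1]
finger_gap: 0.0854
gripper_force: 0.0
```

drive_tool(moves=[0,0,-0.04,0.64,1,0.1,1,0,0,-0.04,0.64,1,0.1,1,0,0,-0.04,0.64,1,0.1,1,0,0,-0.04,0.64,1,0.1,1])

```text
t: 1.68
tcp_pos: [0.3543, -0.2981, 0.1679]
tcp_rot: [-0.001, 0.461, 0.888, 0.0]
force: [-0.0, 0.1, 1.1]
finger_gap: 0.0855
gripper_force: 0.0
```

drive_tool(moves=[0,0,0,0.48,1,0.09,1,0,0,0,0.48,1,0.09,1,0,0,0,0.48,1,0.09,1])

```text
t: 1.93
tcp_pos: [0.3985, -0.2201, 0.1609]
tcp_rot: [-0.0, 0.461, 0.887, 0.001]
force: [-0.5, 0.1, 0.1]
finger_gap: 0.0852
gripper_force: 0.0
```

drive_tool(moves=[0,0,0,0.48,1,0.09,1,0,0,0,0.48,1,0.09,1,0,0,0,0.48,1,0.09,1,0,0,0,0.48,1,0.09,1])

```text
t: 2.27
tcp_pos: [0.4414, -0.1451, 0.1541]
tcp_rot: [-0.0, 0.461, 0.887, -0.0]
force: [-0.7, 0.1, -0.3]
finger_gap: 0.0854
gripper_force: 0.0
```

Tracking is good. Finish the approach; then one close look.

drive_tool(moves=[0,0,0,0.21,0.44,0.04,1,0,0,0,0.21,0.44,0.04,1,0,0,0,0.21,0.44,0.04,1,0,0,0,0.21,0.44,0.04,1])

```text
t: 2.6
tcp_pos: [0.4598, -0.1135, 0.1512]
tcp_rot: [-0.0, 0.463, 0.886, -0.0]
force: [-0.0, -0.5, 0.3]
finger_gap: 0.0853
gripper_force: 0.0
```

Run:
```python
from h import *
o,p,y,M=pose()
im=manip.capture('wrist')[:,:,::-1].copy();cv2.imwrite('pics/w1.png',im);print(p,y)
np.save('ob1.npy',o,allow_pickle=True)
```

```text
[ 0.45983266 -0.11353166  0.15123656] 2.1791084627149084
```

View pics/w1.png

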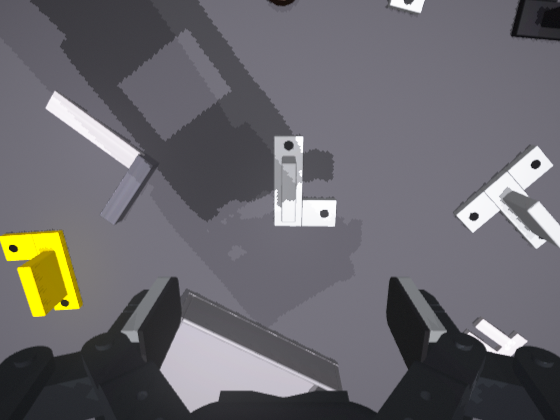

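The close view shows B with its leg at columns 274–301 and rows 136–226, and its foot out to the right to (336,226). That confirms right-hand. The tee is at right, the steel square and yellow L at left.

Run:
```python
from h import *
o,p,y,M=pose()
f=lambda uv:ray('wrist',uv,.008,o)
c,e,e2,ft=f((274,226)),f((275,136)),f((301.5,136)),f((336,226))
print('len',np.linalg.norm(e-c),np.linalg.norm(e2-e),np.linalg.norm(ft-c))
b=br(c,e,1);print(b)
# rib top ends z=.045 mid check
print(f((288.5,190)),ray('wrist',(289,158),.045,o),ray('wrist',(288.5,222),.045,o))
plan(p,y,[*b[0],.06],b[1])
```

```text
len 0.08392090048420188 0.02315963394544483 0.05866188217112583
(array([ 0.46311494, -0.10995611]), np.float64(2.1603386579465456))
[ 0.46670178 -0.11547755  0.008     ] [ 0.44603878 -0.0862744   0.045     ] [ 0.47649008 -0.1303033   0.045     ]
[0, 0, 0.006, 0.01, 0.05, 1.0] -> [ 0.463 -0.111  0.071] 2.16 rows>= 2
[0, 0, -0.0, 0.0, 0.01, 0.14] -> [ 0.463 -0.11   0.06 ] 2.16 rows>= 1
```

drive_tool(moves=[0,0,0.006,0.01,0.05,0.5,1,0,0,0.006,0.01,0.05,1,1,0,0,0.006,0.01,0.05,1,1])

```text
t: 2.9
tcp_pos: [0.4568, -0.1085, 0.0637]
tcp_rot: [-0.007, 0.472, 0.882, -0.001]
force: [-2.1, 0.3, -1.6]
finger_gap: 0.0852
gripper_force: 0.0
```

drive_tool(moves=[0,0,0,0,0.01,0.3,1,0,0,0,0,0.01,0.5,1,0,0,0,0,0.01,0.67,1,0,0,0,0,0.01,0.67,1])

```text
t: 3.23
tcp_pos: [0.4618, -0.1092, 0.0163]
tcp_rot: [-0.002, 0.471, 0.882, -0.0]
force: [-1.1, 0.4, -0.2]
finger_gap: 0.0854
gripper_force: 0.0
```

drive_tool(moves=[0,0,0,0,0,0,0.02,0,0,0,0,0,0,0.02,0,0,0,0,0,0,0.02,0,0,0,0,0,0,0.02,0,0,0,0,0,0,0.02])

```text
t: 3.65
tcp_pos: [0.4644, -0.109, 0.0187]
tcp_rot: [0.001, 0.471, 0.882, 0.0]
force: [-0.2, -0.1, -0.3]
finger_gap: 0.0255
gripper_force: 0.0
```

drive_tool(moves=[0,0,0,0,0,0,0.02,0,0,0,0,0,0,0.02,0,0,0,0,0,0,0.02,0,0,0,0,0,0,0.02,0,0,0,0,0,0,0.02])

```text
t: 4.07
tcp_pos: [0.4637, -0.1086, 0.0176]
tcp_rot: [-0.0, 0.471, 0.882, -0.0]
force: [0.1, -0.8, -0.7]
finger_gap: 0.0016
gripper_force: 0.0
```

The fingers closed to 1.6 mm, so there is nothing in the grip. I'll look before doing anything else.

Run:
```python
from h import *
o,p,y,M=pose();print(p,y,o['finger_gap'])
w=manip.capture('wrist')[:,:,::-1];s=manip.capture('scene')[:,:,::-1]
cv2.imwrite('pics/w2.png',w)
c=manip.get_calibration('scene');q=c['camera_from_world']@np.array([*p,1]);u=c['cx']+c['fx']*q[0]/-q[2];v=c['cy']-c['fy']*q[1]/-q[2];print(u,v)
u,v=int(u),int(v);a=cv2.resize(s[max(0,v-70):v+50,max(0,u-80):u+80],(560,420),interpolation=cv2.INTER_CUBIC)
cv2.imwrite('pics/c2.png',cv2.resize(np.hstack([w,a]),(800,300)))
```

```text
[ 0.46367823 -0.10859177  0.01756044] 2.161396720560207 0.001579180676031605
235.70864879619035 191.64771341445055
```

View pics/c2.png

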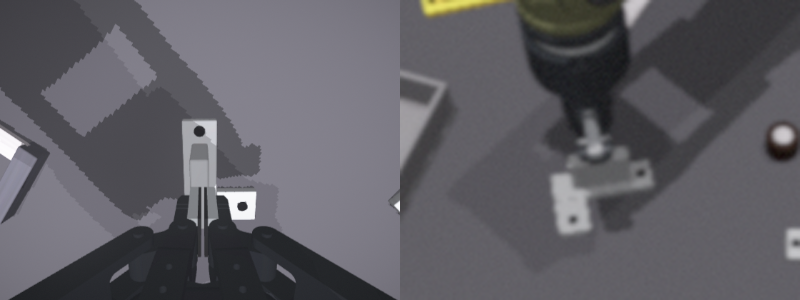

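Two independent views agree. In the wrist view (left half) the shut tips end at about (203,187), in front of the rib top. In the scene view the tips end at about (597,152), 23 px above where the reported TCP should project (600,175). So the real fingertips sit well above the reported TCP, over the rib. I'll enlarge to measure that offset.

Run:
```python
import cv2,numpy as np
w=cv2.imread('pics/w2.png');cv2.imwrite('pics/c3.png',cv2.resize(w[160:360,200:380],(720,800)[::1],interpolation=cv2.INTER_CUBIC)[:600])
```

```text
(no output)
```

View pics/c3.png

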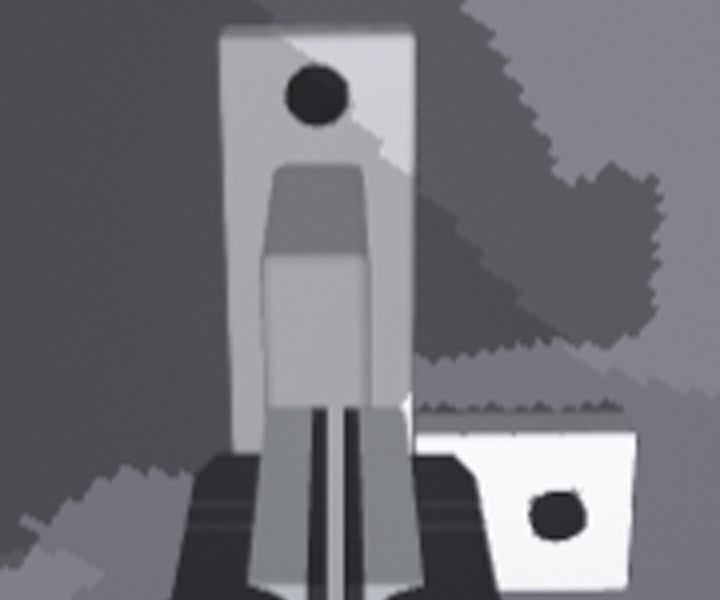

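The rib edges fall where the calibration predicts (rows 201 and 223), so position and height readings are sound. But the fingertips at row 262 are at z ≈ 0.054 while the TCP reads 0.018. The tips are therefore about 36 mm short of the stated TCP, and the grip closed above the rib. The rib centre is also about 2 mm left of the tool axis. I'll open, go about 33 mm lower while watching the force, and grip again.

drive_tool(moves=[0,0,0,0,0,0,1,0,0,0,0,0,0,1,0,0,0,0,0,0,1,0,0,0,0,0,0,1,0,0,0,0,0,0,1])

```text
t: 4.58
tcp_pos: [0.4637, -0.1087, 0.0176]
tcp_rot: [-0.0, 0.471, 0.882, 0.0]
force: [0.7, -0.5, 0.5]
finger_gap: 0.0623
gripper_force: 0.0
```

drive_tool(moves=[0,0,0,0,-0.025,0,1,0,0,0,0,-0.025,0.05,1,0,0,0,0,-0.025,0.1,1,0,0,0,0,-0.025,0.15,1,0,0,0,0,-0.025,0.2,1])

```text
t: 5.0
tcp_pos: [0.4618, -0.1097, 0.001]
tcp_rot: [-0.0, 0.471, 0.882, -0.0]
force: [0.5, -0.3, 0.5]
finger_gap: 0.0853
gripper_force: 0.0
```

drive_tool(moves=[0,0,0,0,0,0.05,1,0,0,0,0,0,0.1,1,0,0,0,0,0,0.1,1])

```text
t: 5.25
tcp_pos: [0.4612, -0.1095, -0.0076]
tcp_rot: [-0.001, 0.471, 0.882, -0.0]
force: [-0.1, 1.2, 0.3]
finger_gap: 0.0851
gripper_force: 0.0
```

drive_tool(moves=[0,0,0,0,0,0.05,1,0,0,0,0,0,0.1,1,0,0,0,0,0,0.1,1])

```text
t: 5.5
tcp_pos: [0.4614, -0.1096, -0.0153]
tcp_rot: [-0.001, 0.471, 0.882, -0.0]
force: [-0.5, 1.3, 0.4]
finger_gap: 0.0851
gripper_force: 0.0
```

drive_tool(moves=[0,0,0,0,0,0,0.02,0,0,0,0,0,0,0.02,0,0,0,0,0,0,0.02,0,0,0,0,0,0,0.02,0,0,0,0,0,0,0.02])

```text
t: 5.92
tcp_pos: [0.4622, -0.1098, -0.0142]
tcp_rot: [0.0, 0.471, 0.882, 0.0]
force: [0.1, -0.2, 0.1]
finger_gap: 0.0252
gripper_force: 0.0
```

drive_tool(moves=[0,0,0,0,0,0,0.02,0,0,0,0,0,0,0.02,0,0,0,0,0,0,0.02,0,0,0,0,0,0,0.02])

```text
t: 6.25
tcp_pos: [0.4624, -0.1099, -0.0141]
tcp_rot: [0.0, 0.471, 0.882, 0.0]
force: [0.5, -0.4, 2.1]
finger_gap: 0.011
gripper_force: 59.5
```

Gripped: gap 11 mm, 59.5 N. Plan lift and transport to the right bin.

Run:
```python
from h import *
o,p,y,M=pose()
plan(p,y,[p[0],p[1],.07],y)
print('--');plan([p[0],p[1],.07],y,[.524,-.339,.09],1.654)
```

```text
[0, 0, -0.0, 0.0, 0.0, -1.0] -> [ 0.462 -0.11   0.066] 2.161 rows>= 2
[0, 0, -0.0, 0.0, 0.0, -0.05] -> [ 0.462 -0.11   0.07 ] 2.161 rows>= 1
--
[0, 0, 0.161, -1.0, -0.34, -0.09] -> [ 0.484 -0.191  0.077] 1.656 rows>= 5
[0, 0, 0.0, -1.0, 0.18, -0.09] -> [ 0.505 -0.27   0.084] 1.656 rows>= 2
[0, 0, 0.0, -0.88, 0.16, -0.07] -> [ 0.524 -0.339  0.09 ] 1.656 rows>= 2
```

drive_tool(moves=[0,0,0,0,0,-0.2,0.02,0,0,0,0,0,-0.5,0.02,0,0,0,0,0,-0.8,0.02,0,0,0,0,0,-1,0.02,0,0,0,0,0,-1,0.02])

```text
t: 6.67
tcp_pos: [0.4646, -0.1106, 0.0692]
tcp_rot: [0.003, 0.471, 0.882, 0.0]
force: [1.0, -0.3, -0.9]
finger_gap: 0.0109
gripper_force: 59.0
```

drive_tool(moves=[0,0,0.03,-0.2,-0.07,-0.02,0.02,0,0,0.064,-0.4,-0.14,-0.04,0.02,0,0,0.1,-0.6,-0.2,-0.06,0.02,0,0,0.13,-0.8,-0.27,-0.08,0.02,0,0,0.161,-1,-0.34,-0.14,0.02])

```text
t: 7.08
tcp_pos: [0.4825, -0.1912, 0.074]
tcp_rot: [-0.002, 0.678, 0.735, -0.001]
force: [0.4, -0.2, -2.0]
finger_gap: 0.011
gripper_force: 59.0
```

drive_tool(moves=[0,0,0,-0.25,0.04,-0.02,0.02,0,0,0,-0.5,0.09,-0.04,0.02,0,0,0,-0.75,0.13,-0.06,0.02,0,0,0,-1,0.18,-0.09,0.02])

```text
t: 7.42
tcp_pos: [0.504, -0.27, 0.0815]
tcp_rot: [-0.002, 0.677, 0.736, -0.0]
force: [-0.0, 0.7, -1.6]
finger_gap: 0.0107
gripper_force: 59.0
```

drive_tool(moves=[0,0,0,-0.25,0.04,-0.02,0.02,0,0,0,-0.5,0.09,-0.04,0.02,0,0,0,-0.75,0.13,-0.06,0.02,0,0,0,-0.88,0.16,-0.07,0.02,0,0,0,-0.88,0.16,-0.07,0.02])

```text
t: 7.83
tcp_pos: [0.5235, -0.3402, 0.0881]
tcp_rot: [-0.001, 0.677, 0.736, -0.0]
force: [0.4, -0.1, -1.3]
finger_gap: 0.011
gripper_force: 58.9
```

Run:
```python
from h import *
o,p,y,M=pose();print(o['t'],p,y,o['finger_gap'],o['gripper_force'])
w=manip.capture('wrist')[:,:,::-1];cv2.imwrite('pics/w4.png',w)
```

```text
7.8333 [ 0.52354315 -0.34021491  0.08810014] 1.6537485738610191 0.010957958543467039 58.93501281738281
```

View pics/w4.png

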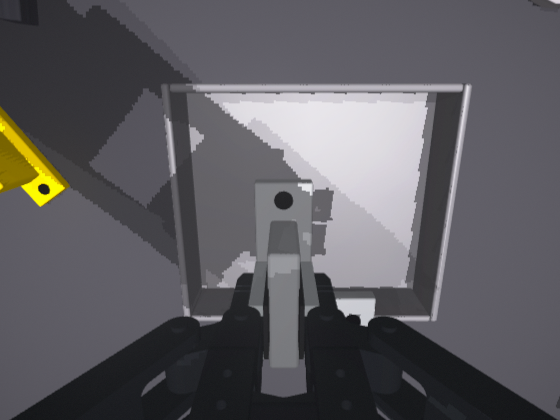

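The bracket is held square between the fingers over the right bin. The bin's rim corners are at about (165,88), (468,88), (188,318) and (435,318). I'll check the bin centre from those.

Run:
```python
from h import *
o,p,y,M=pose()
c=np.array([ray('wrist',q,.045,o)[:2] for q in [(165,88),(468,88),(435,318),(188,318)]])
print(c.round(3),'sizes',np.linalg.norm(np.diff(c,axis=0),axis=1).round(3));m=c.mean(0);d=(c[0]+c[1]-c[2]-c[3]);b=np.arctan2(d[1],d[0])-np.pi/2
Rb=np.array([[np.cos(b),-np.sin(b)],[np.sin(b),np.cos(b)]]);print('centre',m,'yaw',b,'tcp in bin',Rb.T@(p[:2]-m))
plan(p,y,[*(m+Rb@[-.016,0]),-.007],y)
```

```text
[[ 0.449 -0.263]
 [ 0.622 -0.249]
 [ 0.636 -0.402]
 [ 0.462 -0.417]] sizes [0.174 0.154 0.175]
centre [ 0.5423835  -0.33249887] yaw 0.08928163234455178 tcp in bin [-0.01964966 -0.00462095]
[0, 0, -0.0, 0.05, 0.04, 1.0] -> [ 0.526 -0.335  0.008] 1.654 rows>= 2
[0, 0, -0.0, 0.01, 0.01, 0.19] -> [ 0.527 -0.334 -0.007] 1.654 rows>= 1
```

drive_tool(moves=[0,0,0,0.03,0.03,0.3,0.02,0,0,0,0.05,0.05,0.6,0.02,0,0,0,0.05,0.05,0.9,0.02,0,0,0,0.05,0.05,1,0.02,0,0,0,0.05,0.05,1,0.02])

```text
t: 8.3
tcp_pos: [0.5248, -0.3316, 0.0058]
tcp_rot: [-0.004, 0.676, 0.737, -0.0]
force: [-0.4, -0.2, -1.6]
finger_gap: 0.0111
gripper_force: 58.9
```

drive_tool(moves=[0,0,0,0,0,0.07,0.02,0,0,0,0,0,0.13,0.02,0,0,0,0,0,0.18,0.02,0,0,0,0,0,0.205,0.02,0,0,0,0,0,0.205,0.02])

```text
t: 8.72
tcp_pos: [0.5275, -0.3347, -0.0067]
tcp_rot: [0.0, 0.677, 0.736, 0.0]
force: [-0.8, -0.1, -2.4]
finger_gap: 0.0106
gripper_force: 58.9
```

drive_tool(moves=[0,0,0,0,0,0.02,0.02,0,0,0,0,0,0.02,0.02])

```text
t: 8.88
tcp_pos: [0.5276, -0.3348, -0.0082]
tcp_rot: [0.0, 0.677, 0.736, 0.0]
force: [0.0, -0.2, -1.5]
finger_gap: 0.0111
gripper_force: 58.9
```

drive_tool(moves=[0,0,0,0,0,0,0.9,0,0,0,0,0,0,0.9,0,0,0,0,0,0,0.9,0,0,0,0,0,0,0.9,0,0,0,0,0,0,0.9])

```text
t: 9.3
tcp_pos: [0.5277, -0.3348, -0.008]
tcp_rot: [0.0, 0.677, 0.736, 0.0]
force: [0.5, 0.5, -0.8]
finger_gap: 0.071
gripper_force: 0.0
```

drive_tool(moves=[0,0,0,0,0,-0.2,0.9,0,0,0,0,0,-0.5,0.9,0,0,0,0,0,-1,0.9,0,0,0,0,0,-1,0.9])

```text
t: 9.63
tcp_pos: [0.5319, -0.3379, 0.0803]
tcp_rot: [0.007, 0.676, 0.736, 0.001]
force: [1.6, -1.5, 1.8]
finger_gap: 0.077
gripper_force: 0.0
```

drive_tool(moves=[0,0,0,0,0,-0.4,0.9,0,0,0,0,0,-0.8,0.9,0,0,0,0,0,-0.8,0.9])

```text
t: 9.88
tcp_pos: [0.5312, -0.3374, 0.1441]
tcp_rot: [0.007, 0.676, 0.736, 0.001]
force: [1.5, -0.7, 1.2]
finger_gap: 0.0768
gripper_force: 0.0
```

Run:
```python
from h import *
o,p,y,M=pose();print(o['t'],p,y)
w=manip.capture('wrist')[:,:,::-1];cv2.imwrite('pics/w5.png',w)
A=(np.array([.440,.0954]),np.pi-1.1665)
plan(p,y,[*A[0],.13],A[1])
```

```text
9.8833 [ 0.5312326  -0.33738881  0.14410983] 1.6555475004421223
[0, 0, -0.102, 1.0, -0.12, 0.03] -> [ 0.515 -0.258  0.142] 1.976 rows>= 3
[0, 0, 0.0, 1.0, 0.2, 0.03] -> [ 0.498 -0.179  0.139] 1.976 rows>= 2
[0, 0, 0.0, 1.0, 0.2, 0.03] -> [ 0.481 -0.099  0.137] 1.976 rows>= 2
[0, 0, 0.0, 1.0, 0.2, 0.04] -> [ 0.464 -0.019  0.134] 1.976 rows>= 2
[0, 0, 0.0, 1.0, 0.2, 0.03] -> [0.448 0.061 0.131] 1.976 rows>= 2
[0, 0, 0.0, 0.43, 0.08, 0.02] -> [0.44  0.095 0.13 ] 1.976 rows>= 1
```

View pics/w5.png

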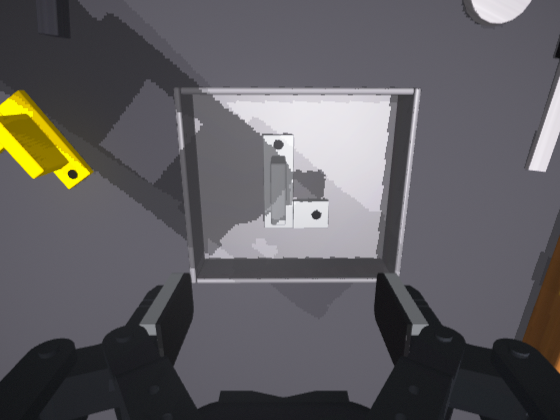

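B is flat in the right bin, rib up and clear of the walls, with its leg at columns 264–293 and rows 134–227. Now on to A.

drive_tool(moves=[0,0,-0.102,1,-0.12,0.03,1,0,0,-0.102,1,-0.12,0.03,1,0,0,-0.102,1,-0.12,0.03,1])

```text
t: 10.18
tcp_pos: [0.5087, -0.2502, 0.1305]
tcp_rot: [-0.003, 0.547, 0.837, 0.001]
force: [1.2, -0.5, -0.5]
finger_gap: 0.0851
gripper_force: 0.0
```

drive_tool(moves=[0,0,0,1,0.2,0.03,1,0,0,0,1,0.2,0.03,1,0,0,0,1,0.2,0.03,1])

```text
t: 10.43
tcp_pos: [0.4919, -0.1705, 0.1285]
tcp_rot: [-0.003, 0.549, 0.836, 0.001]
force: [0.9, -0.2, -1.1]
finger_gap: 0.0857
gripper_force: 0.0
```

drive_tool(moves=[0,0,0,1,0.2,0.03,1,0,0,0,1,0.2,0.03,1,0,0,0,1,0.2,0.03,1])

```text
t: 10.68
tcp_pos: [0.4753, -0.0912, 0.1266]
tcp_rot: [-0.002, 0.549, 0.836, 0.0]
force: [0.8, -0.6, -1.2]
finger_gap: 0.0854
gripper_force: 0.0
```

drive_tool(moves=[0,0,0,1,0.2,0.03,1,0,0,0,1,0.2,0.03,1,0,0,0,1,0.2,0.03,1])

```text
t: 10.93
tcp_pos: [0.4587, -0.0116, 0.1246]
tcp_rot: [-0.002, 0.548, 0.836, 0.0]
force: [-0.5, -0.7, -0.2]
finger_gap: 0.0851
gripper_force: 0.0
```

drive_tool(moves=[0,0,0,1,0.2,0.03,1,0,0,0,1,0.2,0.03,1,0,0,0,1,0.2,0.03,1])

```text
t: 11.18
tcp_pos: [0.4421, 0.068, 0.1226]
tcp_rot: [-0.001, 0.548, 0.836, 0.0]
force: [-0.4, -1.1, 0.4]
finger_gap: 0.0853
gripper_force: 0.0
```

drive_tool(moves=[0,0,0,0.43,0.08,0,1,0,0,0,0.43,0.08,0,1,0,0,0,0.43,0.08,0,1,0,0,0,0.43,0.08,0,1])

```text
t: 11.52
tcp_pos: [0.4362, 0.0973, 0.1232]
tcp_rot: [-0.0, 0.55, 0.835, -0.0]
force: [0.9, 0.0, -0.2]
finger_gap: 0.0854
gripper_force: 0.0
```

Run:
```python
from h import *
o,p,y,M=pose();print(o['t'],p,y)
w=manip.capture('wrist')[:,:,::-1];cv2.imwrite('pics/w6.png',w)
```

```text
11.5167 [0.43617139 0.097287   0.12320652] 1.9763442632757968
```

View pics/w6.png

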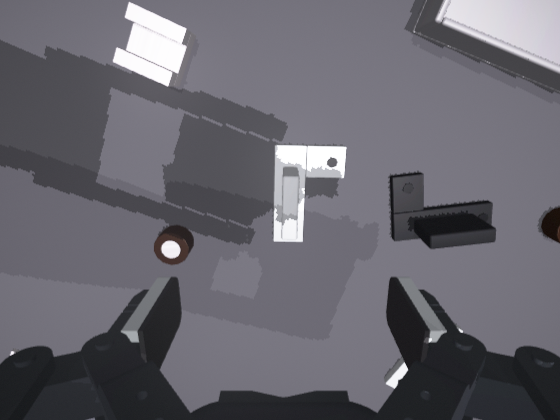

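The close view shows A with its outer corner at (275,146), far end at (274–302,241) and foot out to (346,146). Leg away, the foot is on the left, so it is the left-hand one. The black look-alike at columns 391–490 is clear of the fingers' path.

Run:
```python
from h import *
o,p,y,M=pose()
f=lambda uv:ray('wrist',uv,.008,o)
c,e,e2,ft=f((275,146)),f((274,241)),f((302,241)),f((346,146))
print('len',np.linalg.norm(e-c),np.linalg.norm(e2-e),np.linalg.norm(ft-c))
b=br(c,e,-1);print(b)
print('rib top',(ray('wrist',(290.5,176),.045,o)+ray('wrist',(289,237),.045,o))/2, 'black edge dist',np.linalg.norm(f((391,205))-f((289,205))))
plan(p,y,[*b[0],-.0142],b[1]+np.pi)
```

```text
len 0.08261068569802141 0.02449750548032828 0.05707924792953641
(array([0.4429233 , 0.09569999]), np.float64(-1.1836505817304668))
rib top [0.44129769 0.09740124 0.045     ] black edge dist 0.08635622840789595
[0, 0, 0.006, -0.03, 0.04, 1.0] -> [0.44  0.096 0.043] 1.956 rows>= 2
[0, 0, -0.0, -0.02, 0.03, 0.72] -> [ 0.443  0.095 -0.014] 1.956 rows>= 2
```

drive_tool(moves=[0,0,0.006,-0.04,0.06,0,1,0,0,0.006,-0.04,0.06,0.3,1,0,0,0.006,-0.04,0.06,0.6,1,0,0,0.006,-0.04,0.06,0.9,1,0,0,0.006,-0.04,0.06,1,1])

```text
t: 11.98
tcp_pos: [0.4398, 0.0954, 0.0401]
tcp_rot: [-0.002, 0.559, 0.829, -0.002]
force: [-0.9, -0.3, -0.4]
finger_gap: 0.0851
gripper_force: 0.0
```

drive_tool(moves=[0,0,0,0,0,0.15,1,0,0,0,0,0,0.3,1,0,0,0,0,0,0.45,1,0,0,0,0,0,0.6,1,0,0,0,0,0,0.6,1])

```text
t: 12.4
tcp_pos: [0.4406, 0.0959, -0.0061]
tcp_rot: [-0.001, 0.559, 0.829, -0.001]
force: [-0.7, -0.0, -0.6]
finger_gap: 0.0853
gripper_force: 0.0
```

Run:
```python
from h import *
o,p,y,M=pose();print(o['t'],o['force'])
plan(p,y,[.4423,.0958,-.0142],1.958)
```

```text
12.4 [-0.65183593 -0.03683748 -0.59168987]
[0, 0, -0.001, -0.01, 0.02, 0.1] -> [ 0.442  0.096 -0.014] 1.959 rows>= 1
```

drive_tool(moves=[0,0,0,0,0.02,0.05,1,0,0,0,0,0.02,0.1,1,0,0,0,0,0.02,0.1,1])

```text
t: 12.65
tcp_pos: [0.4437, 0.0971, -0.0122]
tcp_rot: [0.0, 0.558, 0.83, 0.0]
force: [-0.5, -0.7, 0.0]
finger_gap: 0.0855
gripper_force: 0.0
```

drive_tool(moves=[0,0,0,0,0,0,0.02,0,0,0,0,0,0,0.02,0,0,0,0,0,0,0.02,0,0,0,0,0,0,0.02,0,0,0,0,0,0,0.02])

```text
t: 13.07
tcp_pos: [0.4435, 0.0974, -0.0121]
tcp_rot: [0.0, 0.558, 0.83, 0.0]
force: [0.6, 0.9, -0.6]
finger_gap: 0.0254
gripper_force: 0.0
```

drive_tool(moves=[0,0,0,0,0,0,0.02,0,0,0,0,0,0,0.02,0,0,0,0,0,0,0.02,0,0,0,0,0,0,0.02])

```text
t: 13.4
tcp_pos: [0.4436, 0.0974, -0.0121]
tcp_rot: [0.0, 0.558, 0.83, 0.0]
force: [0.9, 0.2, 2.4]
finger_gap: 0.0108
gripper_force: 60.6
```

Run:
```python
from h import *
o,p,y,M=pose();print(o['t'],p,y,o['finger_gap'],o['gripper_force'])
m=np.array([.562,.335]);b=.06   # left bin, shift like that seen on the right one
# bracket yaw = tool yaw - pi ; aim tool yaw pi/2+b -> bracket x along -y of bin, foot (+y local) towards +x: origin at x=-.016
T=m+np.array([np.cos(b),np.sin(b)])*-.016
plan([p[0],p[1],p[2]+.08],y,[*T,.085],np.pi/2+b)
```

```text
13.4 [ 0.44364628  0.09736409 -0.01205743] 1.9571443121553878 0.010838443840424681 60.64151644706726
[0, 0, 0.104, 0.98, 1.0, -0.09] -> [0.488 0.2   0.075] 1.63 rows>= 3
[0, 0, -0.0, 1.0, 0.5, -0.08] -> [0.523 0.282 0.082] 1.63 rows>= 3
[0, 0, -0.0, 0.63, 0.32, -0.04] -> [0.546 0.334 0.085] 1.63 rows>= 2
```

Gripped A: gap 10.8 mm, 60.6 N. Lift and carry it to the left bin.

drive_tool(moves=[0,0,0,0,0,-0.2,0.02,0,0,0,0,0,-0.5,0.02,0,0,0,0,0,-0.8,0.02,0,0,0,0,0,-1,0.02,0,0,0,0,0,-1,0.02])

```text
t: 13.82
tcp_pos: [0.446, 0.0976, 0.0712]
tcp_rot: [0.003, 0.558, 0.83, 0.002]
force: [1.4, 0.4, -1.1]
finger_gap: 0.0108
gripper_force: 60.2
```

drive_tool(moves=[0,0,0.02,0.2,0.2,-0.02,0.02,0,0,0.042,0.4,0.4,-0.04,0.02,0,0,0.062,0.6,0.6,-0.06,0.02,0,0,0.083,0.8,0.8,-0.1,0.02,0,0,0.104,0.98,1,-0.14,0.02])

```text
t: 14.23
tcp_pos: [0.4868, 0.2008, 0.0766]
tcp_rot: [-0.001, 0.687, 0.727, -0.001]
force: [-0.1, 0.2, -1.6]
finger_gap: 0.0109
gripper_force: 60.2
```

drive_tool(moves=[0,0,0,0.25,0.12,-0.02,0.02,0,0,0,0.5,0.25,-0.04,0.02,0,0,0,0.75,0.38,-0.06,0.02,0,0,0,1,0.5,-0.08,0.02])

```text
t: 14.57
tcp_pos: [0.5223, 0.2829, 0.0828]
tcp_rot: [-0.001, 0.686, 0.728, -0.001]
force: [0.6, -0.2, -1.2]
finger_gap: 0.0109
gripper_force: 60.2
```

drive_tool(moves=[0,0,0,0.25,0.12,-0.02,0.02,0,0,0,0.5,0.25,-0.04,0.02,0,0,0,0.63,0.32,-0.04,0.02,0,0,0,0.63,0.32,-0.04,0.02,0,0,0,0.63,0.32,-0.04,0.02])

```text
t: 14.98
tcp_pos: [0.5447, 0.3337, 0.0867]
tcp_rot: [-0.0, 0.685, 0.728, -0.001]
force: [-0.1, 0.1, -1.2]
finger_gap: 0.0113
gripper_force: 60.2
```

Run:
```python
from h import *
o,p,y,M=pose();print(o['t'],p,y,o['finger_gap'],o['gripper_force'])
w=manip.capture('wrist')[:,:,::-1];cv2.imwrite('pics/w7.png',w)
```

```text
14.9833 [0.54471973 0.33370723 0.08669029] 1.6310853785401425 0.011273472034537695 60.15900492668152
```

View pics/w7.png

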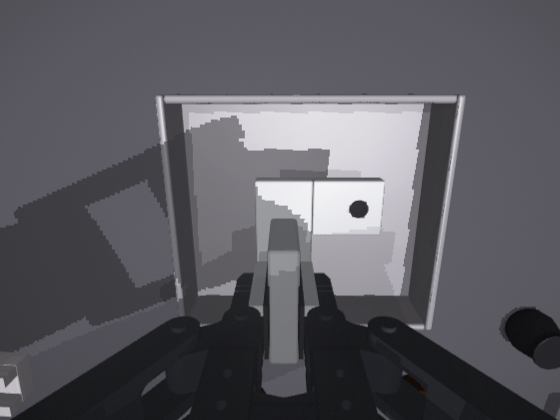

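A is held square over the left bin, whose rim corners are at about (158,98), (464,98), (430,328) and (180,328).

Run:
```python
from h import *
o,p,y,M=pose()
c=np.array([ray('wrist',q,.045,o)[:2] for q in [(158,98),(464,98),(430,328),(180,328)]])
print('sizes',np.linalg.norm(np.diff(c,axis=0),axis=1).round(3));m=c.mean(0);d=(c[0]+c[1]-c[2]-c[3]);b=np.arctan2(d[1],d[0])-np.pi/2
Rb=np.array([[np.cos(b),-np.sin(b)],[np.sin(b),np.cos(b)]]);print('centre',m,'yaw',b,'tcp in bin',Rb.T@(p[:2]-m))
plan(p,y,[*(m+Rb@[-.016,0]),-.0062],y)
```

```text
sizes [0.176 0.156 0.178]
centre [0.56047808 0.33216196] yaw 0.05651200097470843 tcp in bin [-0.01576137  0.0019287 ]
[0, 0, -0.0, -0.02, -0.0, 1.0] -> [0.545 0.332 0.007] 1.63 rows>= 2
[0, 0, -0.0, -0.0, -0.0, 0.16] -> [ 0.545  0.332 -0.006] 1.63 rows>= 1
```

drive_tool(moves=[0,0,0,-0.02,0,0.3,0.02,0,0,0,-0.02,0,0.6,0.02,0,0,0,-0.02,0,0.85,0.02,0,0,0,-0.02,0,0.95,0.02,0,0,0,-0.02,0,0.95,0.02])

```text
t: 15.45
tcp_pos: [0.5431, 0.3304, 0.0092]
tcp_rot: [-0.001, 0.686, 0.728, -0.003]
force: [-0.1, -0.2, -1.9]
finger_gap: 0.0108
gripper_force: 60.2
```

drive_tool(moves=[0,0,0,0,0,0.07,0.02,0,0,0,0,0,0.13,0.02,0,0,0,0,0,0.18,0.02,0,0,0,0,0,0.2,0.02,0,0,0,0,0,0.2,0.02])

```text
t: 15.87
tcp_pos: [0.5457, 0.3326, -0.0035]
tcp_rot: [0.0, 0.686, 0.728, -0.0]
force: [-0.5, 0.1, -1.8]
finger_gap: 0.0111
gripper_force: 60.2
```

drive_tool(moves=[0,0,0,0,0,0.02,0.02,0,0,0,0,0,0.035,0.02,0,0,0,0,0,0.035,0.02])

```text
t: 16.12
tcp_pos: [0.5457, 0.3326, -0.0064]
tcp_rot: [-0.0, 0.686, 0.728, 0.0]
force: [0.2, -0.3, -1.2]
finger_gap: 0.0108
gripper_force: 60.2
```

drive_tool(moves=[0,0,0,0,0,0,0.9,0,0,0,0,0,0,0.9,0,0,0,0,0,0,0.9,0,0,0,0,0,0,0.9,0,0,0,0,0,0,0.9])

```text
t: 16.53
tcp_pos: [0.5459, 0.3327, -0.0061]
tcp_rot: [0.0, 0.686, 0.728, 0.0]
force: [-0.3, -0.0, 0.5]
finger_gap: 0.0709
gripper_force: 0.0
```

drive_tool(moves=[0,0,0,0,0,-0.2,0.9,0,0,0,0,0,-0.5,0.9,0,0,0,0,0,-1,0.9,0,0,0,0,0,-1,0.9])

```text
t: 16.87
tcp_pos: [0.5505, 0.3351, 0.0824]
tcp_rot: [0.002, 0.686, 0.728, 0.006]
force: [1.8, 1.3, 2.5]
finger_gap: 0.0769
gripper_force: 0.0
```

drive_tool(moves=[0,0,0,0,0,-0.4,0.9,0,0,0,0,0,-0.8,0.9,0,0,0,0,0,-0.8,0.9,0,0,0,0,0,-0.8,0.9])

```text
t: 17.2
tcp_pos: [0.5477, 0.3336, 0.1413]
tcp_rot: [0.001, 0.686, 0.728, 0.003]
force: [0.0, -0.4, -0.4]
finger_gap: 0.0771
gripper_force: 0.0
```

Run:
```python
from h import *
o,p,y,M=pose();print(o['t'],p,o['force'])
w=manip.capture('wrist')[:,:,::-1];t=manip.capture('top')[:,:,::-1]
cv2.imwrite('pics/fin.png',cv2.resize(np.hstack([w,t]),(800,300)))
```

```text
17.2 [0.54765395 0.33357379 0.14131156] [ 0.04124921 -0.43811292 -0.39976342]
```

View pics/fin.png

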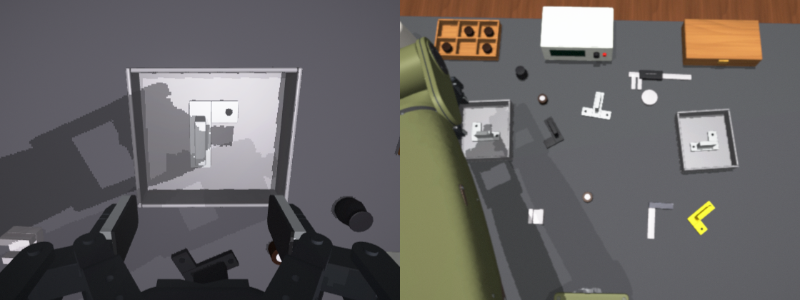

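A lies flat and rib up in the left bin, around (213,130) in the left half. B lies flat in the right bin, around (705,141) in the right half. The tee and the look-alikes have not moved, and the gripper is clear. Handing in.

```bash
python3 -c "
from cell import manip
print(manip.close_job())"
```

```text
the job is handed in; nothing more can be done
None
```

I handed the job in at about 17 s with the left-hand bracket in the left bin and the right-hand one in the right bin; the last pictures show both flat, rib up and released, but no verdict came back. My first grip on the right-hand bracket closed on air because the real fingertips sit about 36 mm short of the stated TCP, so I did both grasps about 30 mm lower.

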